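# Unload the engraved buckle from the turntable vise

### The arm

A 6-joint arm with a two-finger parallel gripper is mounted at the origin on the work surface. World frame = base frame: x ahead of the robot, y to its left, z up, the work surface at z = 0. Lengths are in m, angles in rad, forces in N, time in s.
With the tool pointing down it reaches from about 0.375 to 0.925 m from the base axis. Payload 5.7 kg.
Tool frame: the origin (TCP) lies where the fingers leave the gripper's body, on its centre line; the fingertips stand 73 mm ahead of it and the grasp point (between the pads) lies 54 mm ahead of it; z points along the fingers, y is the line along which they close (so a half turn about z gives the same grasp; the last joint's range is limited). The gripper opens to 85 mm and grips with 20 to 120 N. Pads are 22 mm wide; open, the fingers measure 114 mm over their backs; the gripper's body (76 mm by 85 mm) begins 54 mm behind the grasp point. The pads swing forward as they close: fully open they stand 13 mm farther back than shut.
Start: joints at [1.119, 0.359, 1.51, -0, 1.272, -0.115], TCP at [0.198, 0.566, 0.304] pointing down, gripper open.
Joint ranges: [-2.97, 2.97], [-1.01, 2.36], [0.21, 2.38], [-0.96, 4.11], [0.2, 2.71], [-2.98, 2.98]. Speed limits (rad/s): [2.39, 2.39, 3.14, 3.14, 3.14, 3.14].

### API

Orientations are given as [roll, pitch, yaw] about the fixed x, y, z axes, in that order (R = Rz(yaw) Ry(pitch) Rx(roll)).
In Python, from plant import monitor, cams, arm gives the robot as it stands. The module is installed in compiled form; this text tells all that it offers.
- The arm moves only by the tool servo_tool, never from a script. Its argument "deltas" is a list of rows, each a list of 2 entries, a list of its own where there are three numbers: the shift along the tool's x, y, z scaled (see below), then the turn, a rotation vector about the tool's x, y, z scaled (see below). A call has 1 to 12 rows; each row is the pose to reach, as a shift and turn from the pose commanded when the call began, along the tool's axes at that moment, turning the shorter way round; what a row does not reach only later rows make up. The controller multiplies each number of a shift by 0.2 m and each number of a turn by pi rad. A row lasts 1/12 s, in which the tool goes at most 41.7 mm and 7.16 degrees, less where a joint would pass 70% of its speed; a pose out of reach is approached as far as the arm can. A call with a number of a shift or a turn outside -1 to 1 is refused whole. A call with a gripper value outside its range is refused whole. "gripper" is the closure, from -1 (fully open) to 1 (shut), set as the call begins (left out, the last holds). The fingers move at their own pace and stop on an object; "grip_force" is the grip in N (left out, the last holds). Time passes only in rows, so rows that repeat a pose let the fingers close. It gives the time, the measured TCP pose, the force, the opening and the grip force at its end, in the units of the state.
- monitor.state(): the state, without advancing time (a new reading comes with each control period).
- cams.snapshot(name): name is "scene" or "top" or "wrist"; returns the picture (384x512x3 uint8, blue, green, red); there is no depth.
- cams.calibration(name): a dict with "intrinsics" (3x3 intrinsics, pixels), "T" (4x4, takes a point from camera to world coordinates). Camera axes: x right, y down, z forward; pixel columns grow to the right and rows downward; lengths in m; the calibration is good to about 2 mm. A picture is of the moment at which its call begins: read the wrist's pose just before it. calibration takes no time and is no camera call; for the wrist camera it gives the pose at the moment of the call.
- arm.finish_job(): hands the job in; it is judged then, once.
The state is a dict: "t": time; "joint_positions": joint angles; "joint_vel": joint speeds; "joint_torque": joint torques, N m; "position": TCP position; "orientation": TCP orientation; "ft_force": force on the tool from outside, world axes, zero at the start; "ft_torque": the same for the moment, N m; "finger_gap": finger opening in m; "grip_force": force on a finger pad.
Only numpy, scipy, OpenCV 4.12 (cv2) and the standard library are available. Lean on these libraries where they do the work, as an engineer would, in place of code of your own. Each camera call takes 0.05 s, during which the arm holds its last target. There are 200 camera calls.

### The job

The rectangular buckle on the engraving vise is finished and the vise is already slackened. First shut off the air: push the black selector on top of the air unit down, turn it clockwise, seen from above, to its other stud (a sixth of a turn) while it is down, and let it spring back up there. Then lift the buckle off the pins of the free-spinning vise without sending the turntable spinning, and lay it face up on the floor of the empty half of the wooden tray, set down and not dropped, leaving the round buckle and the other things on the bench alone.

Things in the scene. Friction and masses are not known exactly. Their poses are not given: they have to be found in the camera images.
- buckle: Finished rectangular brass belt buckle, 76 x 50 mm plate 5 mm thick, 160 g. Origin under its centre, level with the lowest point of the bail and stud on its back; z out of the engraved face (up), x along its 76 mm length, y along its 50 mm width. The plate lies 11 to 16 mm above the origin; bail and stud stay within 23 mm (x), 18 mm (y). At the start level, plate underside 163 mm above the bench.
- vise_axis (a point): Point on the spin axis at the top of the steel vise jaws, 148 mm above the bench; turns with them. x across the two jaws, y along them; jaws cover 108 (x) x 68 (y) mm. Four stepped brass pins, 15 mm high, carry the buckle by its two 50 mm ends, 14 mm to either side of its middle, pin tips flush with its face and 1 to 3 mm clear of its ends. Its long edges are open, 15 mm over the jaws.
- turntable: Fixed base of the turntable, on the bench; origin on the spin axis. Plate above it 210 mm across, its top 26 mm high; on it a ball vise (turning parts 4.5 kg). All above the base spins freely, without a brake and with hardly any friction, when pushed off centre. The buckle's centre is about 8 mm from the axis.
- vise (a joint): Turntable angle, rad, 0 at the start, positive anticlockwise seen from above, no limits.
- selector_grip (a point): Centre of the selector's grip bar, on its turning axis; moves and turns with it; 132 mm above the bench when up. Black plastic bar knob: bar 44 mm long (x), 14 mm thick (y), 22 mm high (z, up), reaching 11 mm below and above this point; under it a round skirt, 48 mm across, 6 mm thick, that turns with the bar, its top 11 mm below this point.
- selector (a joint): Turn of the selector, rad, clockwise seen from above: 0 air on (start), 1.05 (60 degrees) air off; end stops at -0.05 and 1.10. Bar and white pointer line point to one of two steel studs. A latch lets it turn only while it is pushed down.
- selector_press (a joint): How far the selector is pushed straight down, m: 0 up (latched), 0.008 fully down. Spring: 5.4 N to start, 9 N fully down. It must be down at least 0.005 to turn; let go at either position it springs up to 0, let go in between it stays part-way down.
- air_unit: Air unit, fixed grey steel box 200 (x) x 220 (y) x 105 mm high with a flat top; origin under its centre. The selector is on top, 45 mm from the centre toward -x; a pressure gauge, 60 mm across and 12 mm high, 45 mm toward +x.
- tray_free (a point): Centre of the floor of the empty half of the cork-lined wooden finished-work tray, 6 mm above the bench; z up, x along the tray's length: the other half, with the round buckle, lies toward +x. The fixed tray is 260 x 150 mm and 22 mm high; this half measures 121 mm (x) by 138 mm (y) inside, walls 16 mm and divider 14 mm above the floor.
- done_buckle: Bystander: a finished round brass buckle, 58 mm across and 16 mm high, lying in the other half of the tray. Origin under its centre on the tray floor.
- graver: Bystander: a graver with a wooden mushroom handle, 108 mm long and 24 mm high, lying on the bench. Origin on the bench where the handle meets the blade.
- loupe: Bystander: a black eye loupe, 38 mm across and 30 mm high, standing on the bench. Origin under its centre.
- stone: Bystander: a grey sharpening stone in a wooden holder, 44 x 120 x 30 mm, on the bench. Origin under its centre.
Things that resemble listed ones, but are neither listed nor needed, are in the scene too. What is shaped like the buckle but grey or white is not meant.

How it is judged:
On the way, in this order (a step that is already met when the one before it is completed fails the run):
1. the selector has been pushed down, turned to air off and has sprung up there (value of joint selector above 0.97 rad and value of joint selector_press below 0.0015 m), for 0.2 s.
2. the buckle has been lifted clear of the vise pins, the air still off (z of buckle in the frame of vise_axis above 0.03 m and value of joint selector above 0.97 rad), for 0.1 s.
At the end, for the whole second after the job is handed in: The selector is at air off (beyond 0.97 rad) and fully up (under 1.5 mm); the buckle lies at rest face up (within 0.12 rad of level) on the floor (within 4 mm) of the tray's empty half, its centre within 45 mm (x) and 55 mm (y) of the middle of that half (all of step 1 and x of buckle in the frame of tray_free between -0.045 and 0.045 m and y of buckle in the frame of tray_free between -0.055 and 0.055 m and z of buckle in the frame of tray_free below 0.004 m and angle between buckle's own z axis and vertical below 0.12 rad and linear speed of buckle below 0.02 m/s); the robot touches nothing.
It fails at once if the selector is forced round without being pushed down (value of joint selector between 0.35 and 0.75 rad and value of joint selector_press below 0.002 m).
It fails at once if the turntable is sent spinning (over 3 rad/s) (velocity of joint vise above 3 rad/s or velocity of joint vise below -3 rad/s).
It fails at once if the buckle is dropped (moving over 0.6 m/s, not held, as after a fall of about 20 mm) (contact force between the fingers and buckle below 0.01 N and linear speed of buckle above 0.6 m/s).
It fails at once if the round buckle is moved over 25 mm (distance of done_buckle from where it was at the start of the episode above 0.025 m).
It fails at once if a bystander on the bench is moved over 30 mm (distance of any of graver, loupe, stone from where it was at the start of the episode above 0.03 m).
It also fails if it takes over 54 s, if anything falls off the work surface, if the arm or the gripper's body presses on something with over 40 N, if the wrist force passes 120 N, or if a joint passes its speed limit or range.

## Working session

There is one attempt and no reset: what is moved stays moved. The work goes in short steps, Python scripts to look and compute and a tool call to move; the robot and the scene stay as the last step left them, time stands still between calls to the robot, and variables do not carry over. Pictures are saved under pics/ and viewed, at most 12 in all, crops included, and the job is handed in when it is done.

Besides the shell and the picture viewer there is one more tool, called as name(argument=value, ...) on one line, values as JSON. servo_tool: Moves the arm, as the interface text tells. Its arguments: {"type":"object","properties":{"deltas":{"type":"array"},"gripper":{"type":"number"},"grip_force":{"type":"number"}},"required":["deltas"]}

```bash
mkdir -p pics
cat > h.py <<'E'
import numpy as np,cv2
from plant import monitor,cams,arm
from scipy.spatial.transform import Rotation as R
def ray(c,u,v):
    K=np.array(c["intrinsics"]);T=np.array(c["T"]);d=T[:3,:3]@np.linalg.inv(K)@np.array([u,v,1.]);return T[:3,3],d/np.linalg.norm(d)
def onplane(c,u,v,z):
    o,d=ray(c,u,v);return o+d*(z-o[2])/d[2]
def tri(rs):
    A=sum(np.eye(3)-np.outer(d,d) for o,d in rs);b=sum((np.eye(3)-np.outer(d,d))@o for o,d in rs);p=np.linalg.solve(A,b)
    return p,[np.linalg.norm(np.cross(p-o,d)) for o,d in rs]
def proj(c,p):
    K=np.array(c["intrinsics"]);T=np.array(c["T"]);q=K@(T[:3,:3].T@(np.array(p)-T[:3,3]));return q[:2]/q[2]
def pose():
    s=monitor.state();return np.array(s["position"]),R.from_euler('xyz',s["orientation"]),s
def togo(p,yaw):
    # row numbers to reach world TCP p pointing down with y axis at angle yaw (closing line), nearest half turn
    P,Q,s=pose();best=None
    for k in (-1,0,1,2):
        t=R.from_euler('xyz',[np.pi,0,yaw-np.pi/2+np.pi*k]) 
        r=(Q.inv()*t).as_rotvec()
        if best is None or np.linalg.norm(r)<np.linalg.norm(best):best=r
    return np.round(Q.inv().apply(np.array(p)-P)/.2,4),np.round(best/np.pi,4)
E
python3 - <<'E'
from h import *
import pickle
d={}
for n in("scene","top","wrist"):
    c=cams.calibration(n);i=cams.snapshot(n);d[n]=(c,i);cv2.imwrite(f"pics/{n}0.png",i);print(n,np.round(c["T"],3).tolist(),np.round(c["intrinsics"],1).tolist())
pickle.dump(d,open("d0.pkl","wb"))
print({k:np.round(v,3).tolist() for k,v in monitor.state().items()})
E
```

```text
scene [[0.874, 0.378, -0.305, 0.914], [0.486, -0.674, 0.557, -0.597], [0.005, -0.635, -0.773, 0.944], [0.0, 0.0, 0.0, 1.0]] [[370.0, 0.0, 253.0], [0.0, 370.0, 190.6], [0.0, 0.0, 1.0]]
top [[-0.01, -0.991, 0.135, 0.444], [-1.0, 0.011, 0.01, 0.019], [-0.012, -0.135, -0.991, 1.067], [0.0, 0.0, 0.0, 1.0]] [[397.3, 0.0, 252.9], [0.0, 397.3, 193.1], [0.0, 0.0, 1.0]]
wrist [[0.331, 0.909, 0.253, 0.134], [0.943, -0.319, -0.09, 0.588], [-0.001, 0.269, -0.963, 0.373], [0.0, 0.0, 0.0, 1.0]] [[307.8, 0.0, 252.9], [0.0, 307.8, 192.4], [0.0, 0.0, 1.0]]
{'t': 0.15, 'joint_positions': [1.119, 0.359, 1.511, 0.0, 1.272, -0.115], 'joint_vel': [0.001, 0.0, -0.002, 0.0, -0.001, 0.001], 'joint_torque': [0.0, -52.803, -27.893, -0.0, 0.008, -0.0], 'position': [0.198, 0.566, 0.303], 'orientation': [-3.14, -0.0, 2.805], 'ft_force': [-0.528, 0.8, 0.302], 'ft_torque': [0.024, 0.023, 0.003], 'grip_force': 0.0, 'finger_gap': 0.085}
```

View pics/scene0.png

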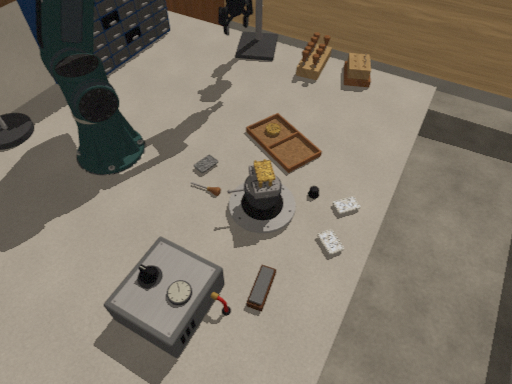

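View pics/top0.png

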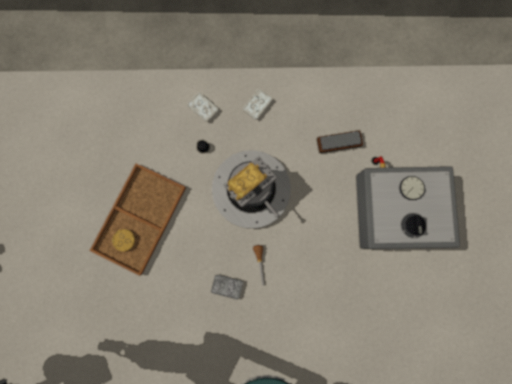

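The scene view shows the brass buckle on the vise at (264,171), with the tray at (283,142) and its empty half on the right. The selector is at (150,275) on the air unit. In the top view the brass buckle is at (247,181), the selector at (413,225), the empty tray half at (155,195) and the round buckle at (124,240).

Buckle candidates in the top view are brass (247,181), grey (228,287), and white (205,107) and (258,104). The brass one on the vise fits the description. I'll confirm it with an enlarged crop.

Run:
```python
from h import *
import pickle
d=pickle.load(open("d0.pkl","rb"))
f=lambda n,x,y,w,h:cv2.resize(d[n][1][y:y+h,x:x+w],(390,290),interpolation=cv2.INTER_CUBIC)
a=np.vstack([np.hstack([f("top",207,141,80,60),f("top",375,190,80,60)]),np.hstack([f("scene",224,145,80,60),f("scene",115,250,80,60)])])
cv2.imwrite("pics/crop1.png",a)
for n in("top","scene"):
    c,i=d[n];hsv=cv2.cvtColor(i,cv2.COLOR_BGR2HSV)
    m=cv2.inRange(hsv,(15,130,90),(35,255,255));k,l,st,ce=cv2.connectedComponentsWithStats(m)
    for j in range(1,k):
        if st[j,4]>60:
            r=cv2.minAreaRect(np.argwhere(l==j)[:,::-1].astype(np.float32));print(n,st[j].tolist(),np.round(ce[j],1),[np.round(x,1) for x in r])
c=d["top"][0]
print("tray",[np.round(onplane(c,u,v,.022)[:2],3).tolist() for u,v in((139,166),(186,186),(141,273),(93,250))])
print("box",[np.round(onplane(c,u,v,.105)[:2],3).tolist() for u,v in((370,170),(451,168),(457,243),(372,245))])
```

```text
top [229, 164, 37, 35, 692] [246.  180.3] [array([245.9, 180.4]), array([21. , 36.2]), np.float64(50.2)]
top [122, 169, 58, 58, 1863] [150.8 197.8] [array([150.9, 197.7]), array([46.1, 44.3]), np.float64(26.6)]
top [99, 212, 60, 58, 1866] [128.2 240.6] [array([128.6, 240.3]), array([47. , 44.7]), np.float64(26.6)]
scene [251, 119, 41, 26, 408] [271.7 130.9] [array([271.2, 131.5]), array([21.2, 34.8]), np.float64(65.6)]
scene [271, 137, 44, 29, 441] [292.5 151.1] [array([292.5, 151. ]), array([23.7, 36.7]), np.float64(63.4)]
scene [254, 160, 21, 24, 347] [263.9 171.2] [array([264. , 171.2]), array([24.4, 16.8]), np.float64(75.1)]
tray [[0.664, 0.335], [0.608, 0.208], [0.381, 0.322], [0.442, 0.45]]
box [[0.63, -0.259], [0.633, -0.458], [0.45, -0.458], [0.447, -0.255]]
```

View pics/crop1.png

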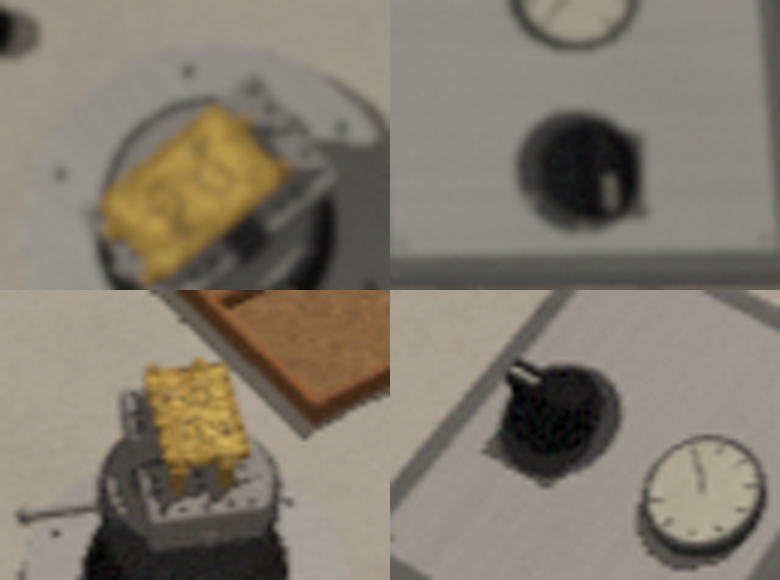

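The crop confirms it: the brass rectangular plate with brass pins at its ends sits on the vise jaws, while the other lookalikes are grey or white. The selector's white pointer is toward the robot side (bottom of the top view, at about (420,229)).

Run:
```python
from h import *
import pickle
d=pickle.load(open("d0.pkl","rb"))
t,s=d["top"][0],d["scene"][0]
p,e=tri([ray(t,246,180.3),ray(s,263.9,171.2)]);print("buckle",p.round(4),e)
p2,e=tri([ray(t,414,225.6),ray(s,115+172/4.875,250+(410-290)/4.83)]);print("sel",p2.round(4),e)
r,e=tri([ray(t,150.9,197.7),ray(s,292.5,151.)]);print("tray",r.round(4),e)
print(onplane(t,150.9,197.7,.006),onplane(t,128.6,240.3,.006))
for q in ((p[0]-.0,p[1],.36),):print(togo(q,2.805+np.pi/2))
P,Q,_=pose();print(Q.as_matrix().round(3), Q.inv().apply(np.array(t["T"])[:3,3]-P) , (Q.inv().apply(np.array(d["wrist"][0]["T"])[:3,3]-P)).round(3))
```

```text
buckle [0.5979 0.0437 0.1637] [np.float64(2.0924818315559288e-05), np.float64(2.0924818315658475e-05)]
sel [ 0.4937 -0.3544  0.1116] [np.float64(0.00178220931402881), np.float64(0.0017822093140287035)]
tray [0.5796 0.3039 0.0124] [np.float64(0.00045484495453767794), np.float64(0.00045484495453764645)]
[0.58006508 0.30530404 0.006     ] [0.4663699  0.36200088 0.006     ]
(array([-2.7495, -1.8041, -0.2818]), array([-0.0005, -0.0001, -0.0001]))
[[-0.944  0.33  -0.001]
 [ 0.33   0.944 -0.001]
 [ 0.    -0.001 -1.   ]] [-0.41323359 -0.43627938 -0.7634397 ] [ 0.068 -0.001 -0.07 ]
```

servo_tool(deltas=[[[-0.92,-0.6,-0.1],[0,0,0]],[[-0.92,-0.6,-0.1],[0,0,0]],[[-0.92,-0.6,-0.1],[0,0,0]],[[-0.92,-0.6,-0.1],[0,0,0]],[[-0.92,-0.6,-0.1],[0,0,0]],[[-0.92,-0.6,-0.1],[0,0,0]]])

```text
t: 0.65
position: [0.3348, 0.3884, 0.3242]
orientation: [-3.14, 0.002, 2.802]
ft_force: [0.4, -0.5, -0.1]
finger_gap: 0.0854
grip_force: 0.0
```

servo_tool(deltas=[[[-0.92,-0.6,-0.1],[0,0,0]],[[-0.92,-0.6,-0.1],[0,0,0]],[[-0.92,-0.6,-0.1],[0,0,0]],[[-0.92,-0.6,-0.1],[0,0,0]],[[-0.92,-0.6,-0.1],[0,0,0]],[[-0.92,-0.6,-0.1],[0,0,0]]])

```text
t: 1.15
position: [0.4696, 0.2145, 0.3444]
orientation: [-3.141, 0.003, 2.802]
ft_force: [0.0, -0.1, -0.0]
finger_gap: 0.0856
grip_force: 0.0
```

servo_tool(deltas=[[[-0.92,-0.6,-0.1],[0,0,0]],[[-0.92,-0.6,-0.1],[0,0,0]],[[-0.92,-0.6,-0.1],[0,0,0]],[[-0.92,-0.6,-0.1],[0,0,0]],[[-0.92,-0.6,-0.1],[0,0,0]],[[-0.92,-0.6,-0.1],[0,0,0]],[[-0.92,-0.6,-0.1],[0,0,0]]])

```text
t: 1.73
position: [0.6024, 0.0418, 0.3636]
orientation: [-3.141, 0.001, 2.801]
ft_force: [0.1, 0.2, 1.0]
finger_gap: 0.0855
grip_force: 0.0
```

Run:
```python
from h import *
import pickle
c=cams.calibration("wrist");i=cams.snapshot("wrist");pickle.dump((c,i),open("w1.pkl","wb"));cv2.imwrite("pics/w1.png",i)
print(pose()[0],pose()[1].as_euler('xyz'),monitor.state()["t"],monitor.state()["joint_positions"])
print(proj(c,[.598,.044,.168]),proj(c,[.49,-.355,.132]))
```

```text
[0.60074148 0.04359922 0.36327649] [ 3.14136453e+00 -1.19051106e-03  2.80254401e+00] 1.7833 [-4.24769442e-02  3.16606799e-01  1.42397001e+00  5.74232321e-04
  1.40208774e+00 -1.27432121e+00]
[254.3128941  180.19644945] [-147.1317027  202.2236632]
```

View pics/w1.png

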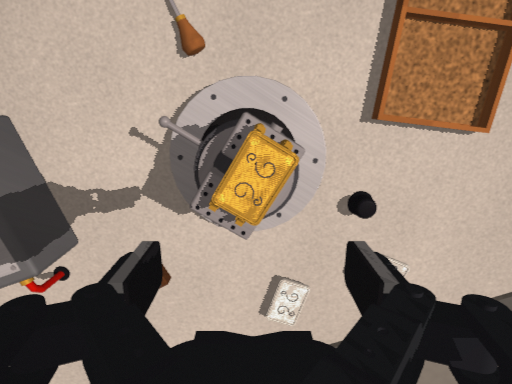

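The wrist view shows the buckle centred at (254,181) on the vise, its 4 pins at its short ends, long edges open, and the loupe at (361,204) clear of it. Next is the selector.

servo_tool(deltas=[[[-0.07,-1,0.08],[0,0,0]],[[-0.07,-1,0.08],[0,0,0]],[[-0.07,-1,0.08],[0,0,0]],[[-0.07,-1,0.08],[0,0,0]],[[-0.07,-1,0.08],[0,0,0]]])

```text
t: 2.2
position: [0.5456, -0.1488, 0.3474]
orientation: [3.141, -0.002, 2.807]
ft_force: [0.2, 0.3, -0.3]
finger_gap: 0.0855
grip_force: 0.0
```

servo_tool(deltas=[[[-0.07,-1,0.08],[0,0,0]],[[-0.07,-1,0.08],[0,0,0]],[[-0.07,-1,0.08],[0,0,0]],[[-0.07,-1,0.08],[0,0,0]],[[-0.07,-1,0.08],[0,0,0]],[[-0.07,-1,0.08],[0,0,0]],[[-0.07,-1,0.08],[0,0,0]]])

```text
t: 2.78
position: [0.494, -0.3419, 0.3312]
orientation: [3.14, -0.002, 2.803]
ft_force: [-0.3, 0.3, -0.1]
finger_gap: 0.0855
grip_force: 0.0
```

Run:
```python
from h import *
import pickle
c,i=pickle.load(open("w1.pkl","rb"))
def brass(c,i,z):
    m=cv2.inRange(cv2.cvtColor(i,cv2.COLOR_BGR2HSV),(15,130,90),(35,255,255));k,l,st,ce=cv2.connectedComponentsWithStats(m)
    u,v=proj(c,[.598,.044,z]).astype(int);j=l[v,u]
    cnt=np.argwhere(l==j)[:,::-1];q=np.array([onplane(c,a,b,z)[:2] for a,b in cnt],np.float32)
    return ce[j],q.mean(0),cv2.minAreaRect(q*1000)
print(brass(c,i,.168))
c=cams.calibration("wrist");i=cams.snapshot("wrist");pickle.dump((c,i),open("w2.pkl","wb"))
print(pose()[0],proj(c,[.49,-.355,.132]))
u,v=proj(c,[.49,-.355,.132]).astype(int)
cv2.imwrite("pics/w2.png",cv2.resize(i[max(0,v-120):v+120,max(0,u-160):u+160],None,fx=2.5,fy=2.5,interpolation=cv2.INTER_CUBIC));print(max(0,u-160),max(0,v-120))
```

```text
(array([254.39227768, 177.21688232]), array([0.5958504 , 0.04467663], dtype=float32), ((597.228515625, 44.12944793701172), (50.42213821411133, 89.040771484375), 39.51824951171875))
[ 0.49444387 -0.34084799  0.33146347] [238.1023213  185.61915861]
78 65
```

View pics/w2.png

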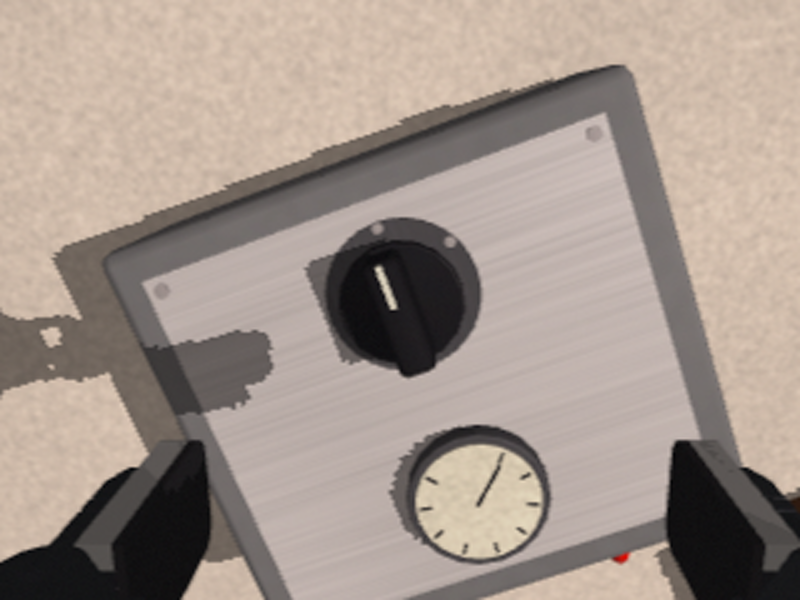

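The selector is clear in this crop: bar from (384,252) to (419,368), white pointer at its upper end toward the stud at (377,229), and the second stud, clockwise, at (450,242). I'll compute its pose.

Run:
```python
from h import *
import pickle
c,i=pickle.load(open("w2.pkl","rb"))
f=lambda x,y,z:onplane(c,78+x/2.5,65+y/2.5,z)[:2]
a,b=f(384,252,.143),f(419,368,.143);print("bar",a,b,(a+b)/2,np.linalg.norm(a-b))
w1,w2=f(376,266,.143),f(393,309,.143);print("line",np.degrees(np.arctan2(*(w1-w2)[::-1])),np.degrees(np.arctan2(*(a-b)[::-1])))
print("studs",f(377,229,.115),f(450,242,.115),"gauge",f(479,494,.117))
# skirt circle: dark px hough-free: edges l/r
print("skirt",(f(335,303,.121)+f(465,303,.121))/2,np.linalg.norm(f(335,303,.121)-f(465,303,.121)))
print(pose()[2]["joint_positions"])
```

```text
bar [ 0.46934676 -0.35278538] [ 0.51261249 -0.35570064] [ 0.49097962 -0.35424301] 0.04336383736325004
line -179.31040455501702 176.14521813460854
studs [ 0.46459736 -0.35574184] [ 0.47835172 -0.33158314] gauge [ 0.58052512 -0.35460031]
skirt [ 0.49296237 -0.35670721] 0.048928146638784885
[-7.19099326e-01  3.37522891e-01  1.47202104e+00  1.16541042e-03
  1.33403197e+00 -1.95328980e+00]
```

servo_tool(deltas=[[[-0.01,-0.075,0.41],[0,0,-0.108]],[[-0.01,-0.075,0.41],[0,0,-0.108]],[[-0.01,-0.075,0.41],[0,0,-0.108]],[[-0.01,-0.075,0.41],[0,0,-0.108]],[[-0.01,-0.075,0.41],[0,0,-0.108]]], gripper=0.2, grip_force=40)

```text
t: 3.25
position: [0.4923, -0.3554, 0.2502]
orientation: [3.141, 0.0, -3.14]
ft_force: [0.6, -0.3, 0.5]
finger_gap: 0.0344
grip_force: 0.0
```

Run:
```python
from h import *
import pickle
c=cams.calibration("wrist");i=cams.snapshot("wrist");pickle.dump((c,i),open("w3.pkl","wb"))
print(pose()[0],pose()[2]["orientation"],pose()[2]["finger_gap"],proj(c,[.4915,-.3555,.143]))
u,v=proj(c,[.4915,-.3555,.143]).astype(int);x0,y0=max(0,u-120),max(0,v-90)
cv2.imwrite("pics/w3.png",cv2.resize(i[y0:v+90,x0:u+120],None,fx=3,fy=3,interpolation=cv2.INTER_CUBIC));print(x0,y0)
```

```text
[ 0.49269951 -0.35610902  0.25107204] [-3.14082819e+00  1.42313862e-03 -3.14005873e+00] 0.0339021124925761 [253.53817675 220.42758172]
133 130
```

View pics/w3.png

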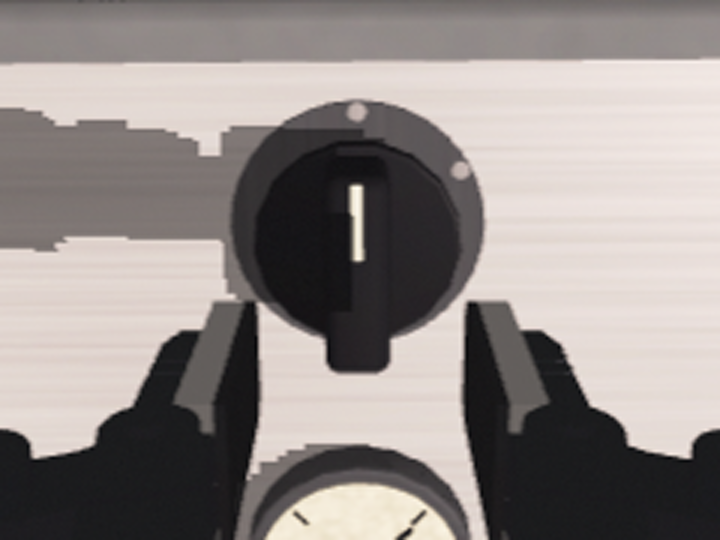

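The bar is now aligned vertically between the fingers. Its top face runs from about (357,178) to (358,371), and the studs are at (357,111) and (460,170).

Run:
```python
from h import *
import pickle
c,i=pickle.load(open("w3.pkl","rb"));c2,_=pickle.load(open("w2.pkl","rb"))
f=lambda x,y,z:onplane(c,133+x/3,130+y/3,z)[:2]
a,b=f(357,178,.143),f(358.5,371,.143);print("bar",a,b,(a+b)/2,np.linalg.norm(a-b),np.degrees(np.arctan2(*(a-b)[::-1])))
s1,s2=f(357,111,.111),f(460,170,.111);print(s1,s2)
for p,q in(((356,184),(376,266)),((358,262),(393,309))):
    P,e=tri([ray(c,133+p[0]/3,130+p[1]/3),ray(c2,78+q[0]/2.5,65+q[1]/2.5)]);print(P.round(4),e[0])
```

```text
bar [ 0.4717214  -0.35644598] [ 0.51395303 -0.35612661] [ 0.49283721 -0.35628629] 0.04223283485561516 -179.5667234639802
[ 0.46436243 -0.35649194] [ 0.47838192 -0.33235349]
[ 0.4726 -0.3567  0.1448] 0.00013593994510067433
[ 0.4884 -0.3563  0.1463] 0.00011818018726586812
```

servo_tool(deltas=[[[0,0,0.15],[0,0,0]],[[0,0,0.27],[0,0,0]],[[0,0,0.27],[0,0,0]],[[0,0,0.27],[0,0,0]]])

```text
t: 3.63
position: [0.4918, -0.3567, 0.1965]
orientation: [3.141, -0.0, -3.14]
ft_force: [-0.3, -0.6, -0.2]
finger_gap: 0.0343
grip_force: 0.0
```

servo_tool(deltas=[[[0,0,0],[0,0,0]],[[0,0,0],[0,0,0]],[[0,0,0],[0,0,0]],[[0,0,0],[0,0,0]],[[0,0,0],[0,0,0]]], gripper=1, grip_force=40)

```text
t: 4.05
position: [0.4926, -0.3566, 0.1983]
orientation: [3.141, 0.003, -3.14]
ft_force: [0.5, 6.5, 3.6]
finger_gap: 0.0129
grip_force: 44.2
```

servo_tool(deltas=[[[0,0,0.02],[0,0,0]],[[0,0,0.04],[0,0,0]],[[0,0,0.05],[0,0,0]],[[0,0,0.05],[0,0,0]],[[0,0,0.05],[0,0,0]]])

```text
t: 4.47
position: [0.4927, -0.3566, 0.1903]
orientation: [3.142, 0.003, -3.14]
ft_force: [-2.9, 9.6, 19.6]
finger_gap: 0.0132
grip_force: 46.3
```

servo_tool(deltas=[[[0,0,-0.003],[0,0,0.03]],[[0,0,-0.003],[0,0,0.07]],[[0,0,-0.003],[0,0,0.11]],[[0,0,-0.003],[0,0,0.15]],[[0,0,-0.003],[0,0,0.19]],[[0,0,-0.003],[0,0,0.23]],[[0,0,-0.003],[0,0,0.27]],[[0,0,-0.003],[0,0,0.31]],[[0,0,-0.003],[0,0,0.337]],[[0,0,-0.003],[0,0,0.337]],[[0,0,-0.003],[0,0,0.337]]])

```text
t: 5.38
position: [0.4928, -0.3561, 0.1903]
orientation: [3.138, 0.001, 2.084]
ft_force: [0.2, 9.6, 16.2]
finger_gap: 0.0124
grip_force: 45.8
```

servo_tool(deltas=[[[0,0,-0.02],[0,0,0]],[[0,0,-0.04],[0,0,0]],[[0,0,-0.045],[0,0,0]],[[0,0,-0.045],[0,0,0]]])

```text
t: 5.72
position: [0.4927, -0.3561, 0.1981]
orientation: [3.138, 0.0, 2.084]
ft_force: [2.5, 7.2, 3.0]
finger_gap: 0.0125
grip_force: 44.1
```

servo_tool(deltas=[[[0,0,0],[0,0,0]],[[0,0,0],[0,0,0]],[[0,0,0],[0,0,0]],[[0,0,0],[0,0,0]]], gripper=0.2)

```text
t: 6.05
position: [0.4917, -0.358, 0.1963]
orientation: [3.141, 0.002, 2.085]
ft_force: [-0.0, 0.2, 0.3]
finger_gap: 0.0342
grip_force: 0.0
```

servo_tool(deltas=[[[0,0,-0.1],[0,0,0]],[[0,0,-0.3],[0,0,0]],[[0,0,-0.4],[0,0,0]],[[0,0,-0.4],[0,0,0]]])

```text
t: 6.38
position: [0.4936, -0.3597, 0.281]
orientation: [3.139, 0.009, 2.085]
ft_force: [1.1, -0.8, 0.7]
finger_gap: 0.0343
grip_force: 0.0
```

Run:
```python
from h import *
import pickle
c=cams.calibration("wrist");i=cams.snapshot("wrist");pickle.dump((c,i),open("w4.pkl","wb"))
P,Q,s=pose();print(P,s["orientation"],s["joint_positions"])
u,v=proj(c,[.4925,-.356,.143]).astype(int);x0,y0=max(0,u-120),max(0,v-90)
cv2.imwrite("pics/w4.png",cv2.resize(i[y0:v+90,x0:u+120],None,fx=3,fy=3,interpolation=cv2.INTER_CUBIC));print(x0,y0)
```

```text
[ 0.4926919  -0.35894298  0.27855309] [3.13993612 0.00604943 2.08509439] [-7.42747691e-01  3.92669486e-01  1.52369914e+00 -3.10354503e-04
  1.21895867e+00 -1.25694473e+00]
134 108
```

View pics/w4.png

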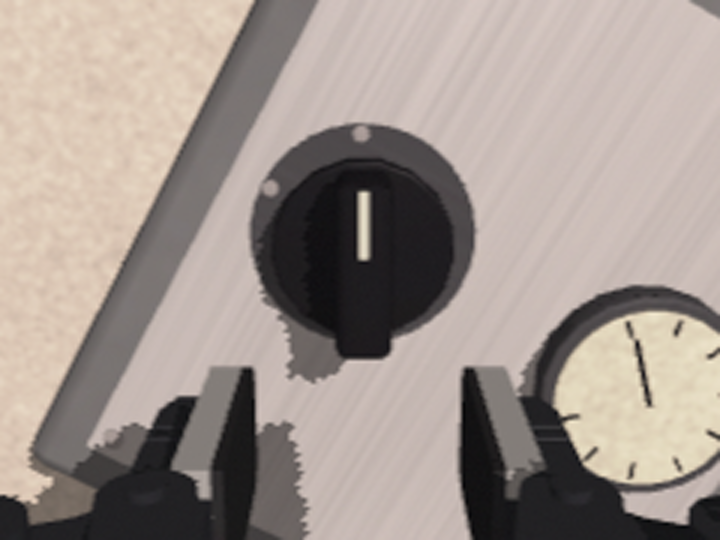

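The selector bar and pointer at (363,225) now line up with the second stud at (361,133). I'll confirm it sprang up using a second height.

servo_tool(deltas=[[[0.2,0.1,-0.3],[0,0,0]],[[0.2,0.1,-0.3],[0,0,0]],[[0.2,0.1,-0.3],[0,0,0]]], gripper=-1)

```text
t: 6.68
position: [0.4901, -0.3111, 0.3393]
orientation: [3.139, 0.003, 2.086]
ft_force: [0.1, -0.9, 0.9]
finger_gap: 0.0691
grip_force: 0.0
```

Run:
```python
from h import *
import pickle
A=pickle.load(open("w4.pkl","rb"));c=cams.calibration("wrist");B=(c,cams.snapshot("wrist"));pickle.dump(B,open("w5.pkl","wb"))
r=[]
for c,i in (A,B):
    u,v=proj(c,[.4925,-.356,.143]).astype(int);g=cv2.cvtColor(i,cv2.COLOR_BGR2GRAY)
    m=(g>120).astype(np.uint8);k,l,st,ce=cv2.connectedComponentsWithStats(m)
    j=min([j for j in range(1,k) if 30<st[j,4]<400],key=lambda j:np.hypot(*(ce[j]-(u,v))));print(u,v,st[j],ce[j]);r.append(ray(c,*ce[j]))
print(tri(r),pose()[0],pose()[2]["orientation"])
print(togo((.597,.044,.31),np.radians(39.5)))
```

```text
254 198 [253 172   4  23  91] [254.51648352 182.87912088]
231 226 [230 207   3  17  39] [231.30769231 214.23076923]
(array([ 0.48747426, -0.34693182,  0.13828528]), [np.float64(0.00015312130043578808), np.float64(0.00015312130043576856)]) [ 0.48979997 -0.31208709  0.33728543] [3.14027450e+00 3.03816686e-03 2.08671821e+00]
(array([1.2847, 1.3444, 0.1343]), array([ 0.0003,  0.001 , -0.0552]))
```

Run:
```python
from h import *
import pickle
c=cams.calibration("wrist");B=(c,cams.snapshot("wrist"))
S=[pickle.load(open(f"w{k}.pkl","rb")) for k in(3,4,5)]+[B]
def cen(c,i,u,v):
    g=cv2.cvtColor(i,cv2.COLOR_BGR2GRAY).astype(float)[v-20:v+20,u-6:u+7];w=np.clip(g-70,0,None)
    m=g>90;k,l,st,ce=cv2.connectedComponentsWithStats(m.astype(np.uint8))
    j=1+np.argmax(st[1:,4]);w=w*(cv2.dilate((l==j).astype(np.uint8),np.ones((3,3)))>0)
    y,x=np.mgrid[v-20:v+20,u-6:u+7];return (w*x).sum()/w.sum(),(w*y).sum()/w.sum()
for (c,i),p in zip(S,((252,204),(254,183),(231,214),None)):
    e=np.array([.4805,-.3564]) if p==(252,204) else np.array([.4869,-.3458])
    if p is None:p=tuple(proj(c,[*e,.143]).round().astype(int))
    q=cen(c,i,*p);print(np.round(q,2),[np.round((onplane(c,*q,z)[:2]-e)*1000,1).tolist() for z in(.143,.135)])
print(pose()[2]["t"])
```

```text
[251.58 203.1 ] [[-0.2, -0.3], [2.4, -0.3]]
[254.76 182.74] [[0.2, 0.0], [1.3, -1.7]]
[231.27 214.75] [[0.1, 0.1], [1.0, -2.7]]
[232.24 214.68] [[0.0, 0.2], [1.0, -2.6]]
6.7833
```

The selector's line height fits z = 0.143 in all views, so it is up at air off. Next is the buckle.

servo_tool(deltas=[[[0.64,0.67,0.03],[0,0,0]],[[0.64,0.67,0.03],[0,0,0]],[[0.64,0.67,0.03],[0,0,0]],[[0.64,0.67,0.03],[0,0,0]],[[0.64,0.67,0.03],[0,0,0]]], gripper=-1)

```text
t: 7.2
position: [0.5426, -0.1317, 0.327]
orientation: [-3.14, -0.004, 2.087]
ft_force: [0.2, -0.2, 0.5]
finger_gap: 0.0855
grip_force: 0.0
```

servo_tool(deltas=[[[0.644,0.674,0.1],[0,0,-0.0552]],[[0.644,0.674,0.1],[0,0,-0.0552]],[[0.644,0.674,0.1],[0,0,-0.0552]],[[0.644,0.674,0.1],[0,0,-0.0552]],[[0.644,0.674,0.1],[0,0,-0.0552]],[[0.644,0.674,0.1],[0,0,-0.0552]],[[0.644,0.674,0.1],[0,0,-0.0552]],[[0.644,0.674,0.1],[0,0,-0.0552]]])

```text
t: 7.87
position: [0.5963, 0.0421, 0.3079]
orientation: [-3.139, -0.001, 2.259]
ft_force: [0.3, 0.2, -0.0]
finger_gap: 0.0851
grip_force: 0.0
```

Run:
```python
from h import *
import pickle
c=cams.calibration("wrist");i=cams.snapshot("wrist");pickle.dump((c,i),open("w6.pkl","wb"))
P,Q,s=pose();print(P,s["orientation"],s["t"])
r={}
for n,(cc,ii) in {"w1":pickle.load(open("w1.pkl","rb")),"w6":(c,i)}.items():
    m=cv2.inRange(cv2.cvtColor(ii,cv2.COLOR_BGR2HSV),(15,130,90),(35,255,255))
    K=cv2.getStructuringElement(cv2.MORPH_ELLIPSE,(17,17))
    m=cv2.morphologyEx(m,cv2.MORPH_OPEN,K) if n=="w6" else cv2.morphologyEx(m,cv2.MORPH_OPEN,np.ones((9,9)))
    k,l,st,ce=cv2.connectedComponentsWithStats(m);u,v=proj(cc,[.597,.044,.168]).astype(int);j=l[v,u]
    px=np.argwhere(l==j)[:,::-1];q=np.array([onplane(cc,a,b,.168)[:2] for a,b in px],np.float32)
    print(n,st[j],q.mean(0),cv2.minAreaRect(q*1000));R_=cv2.minAreaRect(px.astype(np.float32));print(R_);r[n]=ray(cc,*R_[0])
print(tri(list(r.values())))
cv2.imwrite("pics/w6.png",cv2.resize(i[60:360,80:432],None,fx=2,fy=2))
```

```text
[0.59633872 0.04168784 0.30834645] [-3.13952552e+00 -7.81500318e-04  2.25770847e+00] 7.9167
w1 [ 211  126   87   98 4488] [0.5957173  0.04475588] ((597.117431640625, 44.26410675048828), (50.42213821411133, 86.73722076416016), 39.51824951171875)
((255.30880737304688, 177.48529052734375), (57.62351989746094, 96.21070098876953), 30.963754653930664)
w6 [ 221  146   73  110 5988] [0.59568596 0.04566703] ((596.9098510742188, 44.28709411621094), (49.966033935546875, 81.57827758789062), 39.42931365966797)
((257.0, 200.5), (109.0, 72.0), 90.0)
(array([0.59620748, 0.04555137, 0.16633682]), [np.float64(0.0001256864752124584), np.float64(0.0001256864752124394)])
```

View pics/w6.png

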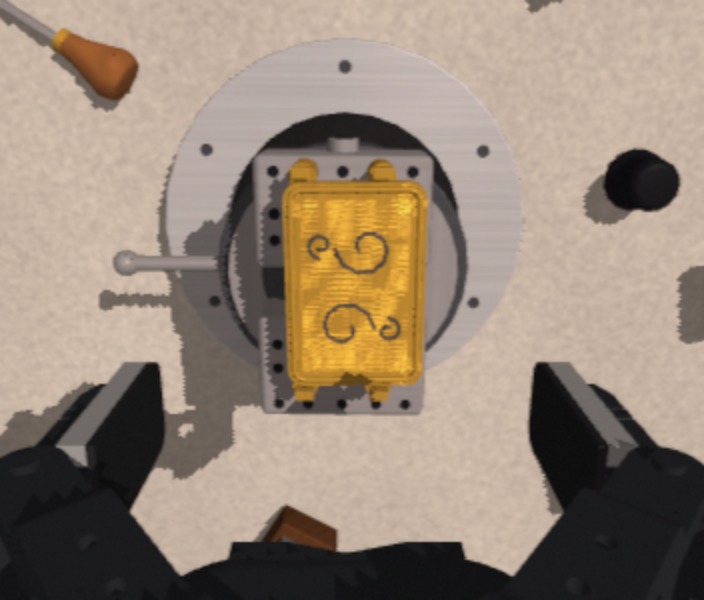

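The buckle is square to the fingers: the plate spans (284,182) to (427,385) in the crop, with four pins at its top and bottom ends and the long edges free. I'll compute the exact shift.

Run:
```python
from h import *
import pickle
c,i=pickle.load(open("w6.pkl","rb"))
q=np.array([onplane(c,80+x/2,60+y/2,.168)[:2] for x,y in((284,183),(427,183),(425,384),(286,384))]);print(q,np.linalg.norm(np.diff(q,axis=0),axis=1))
e=[np.degrees(np.arctan2(*(b-a)[::-1])) for a,b in((q[0],q[1]),(q[3],q[2]),(q[0],q[3]),(q[1],q[2]))];print(e)
m=q.mean(0);print(m,togo((*m,.228),np.radians(39.4)),pose()[0])
```

```text
[[ 0.55493566  0.05777233]
 [ 0.59271764  0.08878042]
 [ 0.64197271  0.03173339]
 [ 0.60175378 -0.0013353 ]] [0.04887719 0.0753686  0.05206822]
[np.float64(39.37611036437628), np.float64(39.42762471526885), np.float64(-51.61786744626874), np.float64(-49.19229738710811)]
[0.59784495 0.04423771] (array([0.0048, 0.0147, 0.4017]), array([-0.0007, -0.0002, -0.0002])) [0.59633872 0.04168784 0.30834645]
```

servo_tool(deltas=[[[0.005,0.015,0.15],[0,0,0]],[[0.005,0.015,0.3],[0,0,0]],[[0.005,0.015,0.4],[0,0,0]],[[0.005,0.015,0.42],[0,0,0]],[[0.005,0.015,0.42],[0,0,0]],[[0.005,0.015,0.42],[0,0,0]]])

```text
t: 8.42
position: [0.5989, 0.0447, 0.2263]
orientation: [3.141, 0.001, 2.257]
ft_force: [0.0, -0.5, 0.3]
finger_gap: 0.0855
grip_force: 0.0
```

servo_tool(deltas=[[[0,0,0],[0,0,0]],[[0,0,0],[0,0,0]],[[0,0,0],[0,0,0]],[[0,0,0],[0,0,0]]], gripper=-0.33, grip_force=25)

```text
t: 8.75
position: [0.5989, 0.0457, 0.2265]
orientation: [3.14, 0.001, 2.259]
ft_force: [1.3, 0.1, -0.2]
finger_gap: 0.0571
grip_force: 0.0
```

Run:
```python
from h import *
import pickle
c=cams.calibration("wrist");i=cams.snapshot("wrist")
P,Q,s=pose();print(P,s["orientation"],s["t"],s["finger_gap"],s["ft_force"])
cv2.imwrite("pics/w7.png",i[150:384,80:432])
```

```text
[0.59877254 0.04567206 0.22625906] [3.14075561e+00 9.08043733e-04 2.25891642e+00] 8.8 0.05670883546497985 [0.09002857 0.15381382 0.30239748]
```

View pics/w7.png

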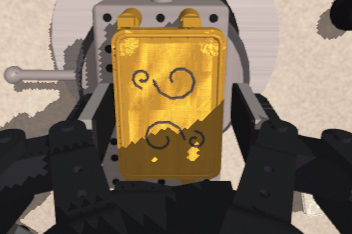

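The fingers straddle the long edges evenly, with finger faces at about x=109 and 230 and plate edges at 113 and 224. I'll close.

servo_tool(deltas=[[[0,0,0],[0,0,0]],[[0,0,0],[0,0,0]],[[0,0,0],[0,0,0]],[[0,0,0],[0,0,0]],[[0,0,0],[0,0,0]]], gripper=1, grip_force=30)

```text
t: 9.22
position: [0.5987, 0.0457, 0.2262]
orientation: [3.141, 0.001, 2.259]
ft_force: [-1.4, 0.2, 5.9]
finger_gap: 0.0489
grip_force: 30.5
```

servo_tool(deltas=[[[0,0,-0.02],[0,0,0]],[[0,0,-0.05],[0,0,0]],[[0,0,-0.1],[0,0,0]],[[0,0,-0.16],[0,0,0]],[[0,0,-0.24],[0,0,0]],[[0,0,-0.32],[0,0,0]],[[0,0,-0.4],[0,0,0]],[[0,0,-0.4],[0,0,0]]])

```text
t: 9.88
position: [0.6003, 0.0456, 0.3095]
orientation: [3.137, 0.004, 2.259]
ft_force: [0.4, -0.2, -0.2]
finger_gap: 0.0492
grip_force: 31.5
```

Run:
```python
from h import *
import pickle
P,Q,s=pose();print(P,s["orientation"],s["t"],s["finger_gap"],s["grip_force"],s["ft_force"])
d=pickle.load(open("d0.pkl","rb"));c,i=pickle.load(open("w1.pkl","rb"))
# tray free cork half from w1 (floor partly) and top
t=d["top"][0]
print("tray corners",[np.round(onplane(t,u,v,.022)[:2],4).tolist() for u,v in((139,166),(186,186))])
hsv=cv2.cvtColor(d["top"][1],cv2.COLOR_BGR2HSV);m=cv2.inRange(hsv,(15,130,90),(35,255,255));k,l,st,ce=cv2.connectedComponentsWithStats(m)
j=l[198,151];px=np.argwhere(l==j)[:,::-1].astype(np.float32);r=cv2.minAreaRect(np.array([onplane(t,a,b,.006)[:2]*1000 for a,b in px],np.float32));print(r)
# w1 corners: divider/wall inner floor corners
f=lambda u,v,z:np.round(onplane(c,u,v,z)[:2],4)
print("w1 outer",f(374,120,.022),f(490,131,.022),f(404,0,.022),"divider",f(405,12,.020),f(511,24,.020))
```

```text
[0.60029046 0.0456389  0.30952929] [3.13684586 0.0043695  2.25887173] 9.8833 0.04915265952951122 31.50734782218933 [ 0.4275735  -0.16157604 -0.15354197]
tray corners [[0.6643, 0.3352], [0.6084, 0.2079]]
((580.35205078125, 305.49456787109375), (127.3209228515625, 118.48804473876953), 63.78685760498047)
w1 outer [0.6073 0.2069] [0.6722 0.3475] [0.484  0.2728] divider [0.4967 0.2723] [0.5524 0.3905]
```

The buckle is lifted and held. I'll carry it to the tray centre at about (0.579, 0.304).

servo_tool(deltas=[[[0.1,0.07,0],[0,0,0]],[[0.25,0.175,0],[0,0,0]],[[0.4,0.28,0],[0,0,0]],[[0.53,0.37,0],[0,0,0]]])

```text
t: 10.22
position: [0.5878, 0.1761, 0.305]
orientation: [-3.141, -0.001, 2.258]
ft_force: [0.7, -0.5, -1.5]
finger_gap: 0.0488
grip_force: 31.5
```

servo_tool(deltas=[[[0.13,0.09,0.05],[0,0,-0.03]],[[0.25,0.175,0.15],[0,0,-0.06]],[[0.4,0.28,0.25],[0,0,-0.09]],[[0.5,0.34,0.4],[0,0,-0.12]],[[0.53,0.365,0.5],[0,0,-0.147]],[[0.535,0.368,0.5],[0,0,-0.147]],[[0.535,0.368,0.5],[0,0,-0.147]],[[0.535,0.368,0.5],[0,0,-0.147]]])

```text
t: 10.88
position: [0.5779, 0.3034, 0.2063]
orientation: [3.141, 0.001, 2.718]
ft_force: [0.7, -0.1, -1.4]
finger_gap: 0.0489
grip_force: 31.8
```

Run:
```python
from h import *
c=cams.calibration("wrist");i=cams.snapshot("wrist")
P,Q,s=pose();print(P,s["orientation"],s["t"],s["finger_gap"],s["grip_force"])
for q in((.579,.304,.0),(.6077,.2075,.022),(.668,.341,.022)):print(proj(c,q))
cv2.imwrite("pics/w8.png",i);print(togo((.579,.304,.083),np.radians(65.8)))
```

```text
[0.57835894 0.30328341 0.207031  ] [3.14032137e+00 1.89718307e-03 2.71777985e+00] 10.9333 0.04921468146082867 31.841068267822266
[254.52704936 183.41874228]
[171.33312422 259.22125337]
[331.50640035 259.11183708]
(array([-3.000e-04,  3.800e-03,  6.202e-01]), array([ 0.0004,  0.0006, -0.0005]))
```

View pics/w8.png

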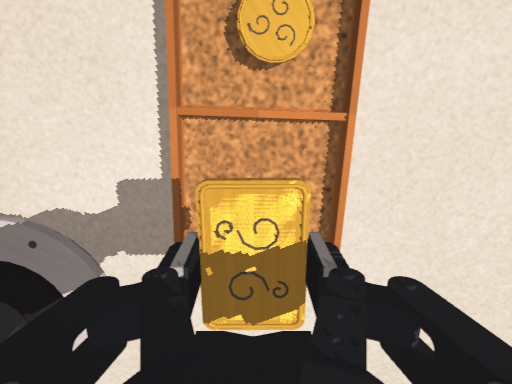

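The buckle hangs level, square to the tray, over the empty half. The divider is at y≈113 and the round buckle at (276,22) is clear. I'll lower it.

servo_tool(deltas=[[[0,0.004,0.12],[0,0,0]],[[0,0.004,0.27],[0,0,0]],[[0,0.004,0.4],[0,0,0]],[[0,0.004,0.5],[0,0,0]],[[0,0.004,0.57],[0,0,0]],[[0,0.004,0.6],[0,0,0]],[[0,0.004,0.61],[0,0,0]],[[0,0.004,0.61],[0,0,0]]])

```text
t: 11.6
position: [0.5786, 0.3043, 0.0846]
orientation: [3.14, 0.001, 2.719]
ft_force: [-0.3, -0.9, -0.9]
finger_gap: 0.049
grip_force: 31.8
```

servo_tool(deltas=[[[0,0,0.005],[0,0,0]],[[0,0,0.01],[0,0,0]],[[0,0,0.015],[0,0,0]],[[0,0,0.015],[0,0,0]]])

```text
t: 11.93
position: [0.5779, 0.3048, 0.0811]
orientation: [3.141, 0.001, 2.721]
ft_force: [-0.9, -0.1, -1.8]
finger_gap: 0.0489
grip_force: 31.8
```

servo_tool(deltas=[[[0,0,0.005],[0,0,0]],[[0,0,0.008],[0,0,0]],[[0,0,0.008],[0,0,0]]])

```text
t: 12.18
position: [0.5778, 0.3048, 0.0801]
orientation: [3.141, 0.001, 2.721]
ft_force: [-1.3, -1.1, 7.2]
finger_gap: 0.049
grip_force: 32.6
```

servo_tool(deltas=[[[0,0,0],[0,0,0]],[[0,0,0],[0,0,0]],[[0,0,0],[0,0,0]],[[0,0,0],[0,0,0]]], gripper=-0.45)

```text
t: 12.52
position: [0.5776, 0.3047, 0.0788]
orientation: [-3.141, -0.0, 2.721]
ft_force: [0.2, -0.0, -0.7]
finger_gap: 0.062
grip_force: 0.0
```

servo_tool(deltas=[[[0,0,-0.1],[0,0,0]],[[0,0,-0.3],[0,0,0]],[[0,0,-0.5],[0,0,0]],[[0,0,-0.7],[0,0,0]],[[0,0,-0.7],[0,0,0]],[[0,0,-0.7],[0,0,0]]])

```text
t: 13.02
position: [0.5794, 0.3054, 0.2222]
orientation: [3.137, 0.005, 2.721]
ft_force: [-1.1, -0.2, -1.0]
finger_gap: 0.0618
grip_force: 0.0
```

Run:
```python
from h import *
c=cams.calibration("wrist");i=cams.snapshot("wrist")
m=cv2.inRange(cv2.cvtColor(i,cv2.COLOR_BGR2HSV),(18,160,120),(32,255,255));m=cv2.morphologyEx(m,cv2.MORPH_OPEN,np.ones((9,9)))
k,l,st,ce=cv2.connectedComponentsWithStats(m)
for j in range(1,k):
    if st[j,4]>500:print(st[j],ce[j],onplane(c,*ce[j],.022))
for z in(.022,.027):print([np.round(onplane(c,u,v,z)[:2],3).tolist() for u,v in((c0[0],c0[1]) for c0 in cv2.boxPoints(cv2.minAreaRect(np.argwhere(l==1+np.argmax(st[1:,4]))[:,::-1].astype(np.float32))))])
P,Q,s=pose();print(P,s["t"],s["finger_gap"],s["ft_force"]);cv2.imwrite("pics/w9.png",i)
t=cams.snapshot("top");cv2.imwrite("pics/top9.png",t)
```

```text
[ 235    0   71   64 2914] [271.05833905  28.96156486] [0.47022274 0.37060767 0.022     ]
[ 222  140   57   82 3643] [250.30606643 179.59566292] [0.57532619 0.30507823 0.022     ]
[[0.533, 0.297], [0.553, 0.342], [0.622, 0.312], [0.601, 0.264]]
[[0.533, 0.298], [0.552, 0.341], [0.62, 0.313], [0.599, 0.266]]
[0.57792718 0.30479194 0.21985125] 13.0667 0.0620864436916476 [-1.10611943  0.2805791  -0.94509284]
```

View pics/w9.png

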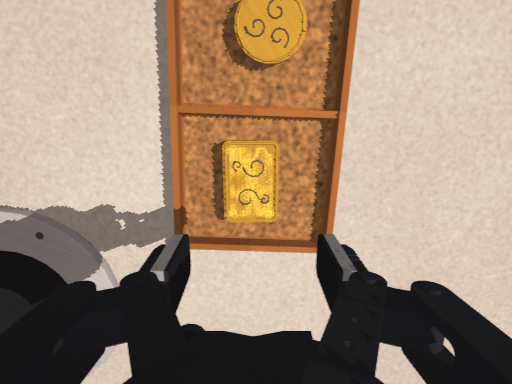

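The buckle lies face up and central in the empty half at (250,180), the round buckle is in place, and the gripper is clear. I'm handing in.

```bash
python3 -c "
from plant import arm;print(arm.finish_job())"
```

```text
the job is handed in; nothing more can be done
None
```

I set the selector to air off, where it sprang back up, then set the buckle face up in the middle of the tray's empty half and handed the job in at about 13 s; the hand-in gave no verdict.

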